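# Load the polishing arbor and set its drive

## Task

First turn the red drive dial off. Then load the upright post: the steel flange at the bottom, on it whichever loose polishing wheels lie on the bench, in the order coarse (brown), medium (green), fine (white), then the brass clamp ring, and last the black cap, each down on the one below. When the cap is on, turn the red dial to its green mark, without turning the black dials beside it or disturbing the lump of whiting and the paste cup.

Things in the scene. Friction and masses are not known exactly. Their poses are not given: they have to be found in the camera images.
- shoulder (a point): centre of the flat shoulder (36 mm across) on the blue arbor stand, where the bottom layer rests, 28 mm above the bench. From it a steel post 14 mm thick rises 62 mm along z (straight for 56 mm, then tapering to a 6 mm tip). The stand is fixed, its round foot is 84 mm across and up to 14 mm high.
- flange: flat dark steel ring with a through bore of 18 mm, 56 mm across, 10 mm thick, 120 g; origin: centre of its underside, z along the bore, up (keep this face up). The bottom layer.
- coarse_wheel: flat brown-red ring with a through bore of 18 mm, 52 mm across, 10 mm thick, 60 g; origin: centre of its underside, z along the bore, up (keep this face up). Coarse wheel, rigid. May be absent.
- medium_wheel: flat green ring with a through bore of 18 mm, 47 mm across, 10 mm thick, 50 g; origin: centre of its underside, z along the bore, up (keep this face up). Medium wheel, rigid. May be absent.
- fine_wheel: flat white ring with a through bore of 18 mm, 42 mm across, 10 mm thick, 40 g; origin: centre of its underside, z along the bore, up (keep this face up). Fine wheel, rigid. May be absent.
- clamp_ring: flat brass ring with a through bore of 18 mm, 36 mm across, 10 mm thick, 60 g; origin: centre of its underside, z along the bore, up (keep this face up). Lies on the topmost wheel.
- cap: black ribbed cap, 32 mm across and 40 mm high, 50 g, with a orange dot on its closed top; it stands mouth down, the hole from below is 18 mm wide and 36 mm deep. Origin: centre of its underside (the mouth), z up. Slips loosely over the post and rests on the clamp ring; it does not screw.
- drive (a joint): angle of the red dial in rad: 0 = off, its pointer at the white mark straight ahead (box +x), against the stop; grows as it turns clockwise seen from above; 1.05 = pointer at the green mark (60 degrees clockwise); stops at 1.9, at the yellow mark. Turns with light friction (0.02 N m) and stays where it is left.
- drive_axis (a point): on the turning axis of the red dial, at the top of its grip, 56 mm above the bench; axes are those of the control box. The grip is an upright bar 10 mm thick, 24 mm long, 21 mm high (from 35 to 56 mm above the bench), long side along the pointer; below it a round skirt 26 mm across, 5 mm high.
- panel: grey control box, fixed, 74 x 204 mm, 30 mm high, origin: centre of its underside, x from its near long side to its far one, y along the row of four equal dials, 50 mm apart (at y 75, 25, -25, -75 mm); the red one is second from the right as the robot sees it, the others are black.
- motor_l: fixed motor, an obstacle between stand and parts. Body x 0.46 to 0.62, y -0.02 to 0.20, top z 0.25; feet from x 0.40, y -0.01 to 0.19, 49 mm high; on its right a wheel out to y -0.09 (x 0.48 to 0.59, z 0.08 to 0.19), on its left a spindle out to y 0.32 (x 0.53 to 0.57, z 0.12 to 0.15). In front of it (x under 0.39) the way is free.
- whiting: off-white lump of whiting lying on the bench, 30 x 36 x 19 mm, a bystander.
- paste_cup: small white cup, 33 mm across and 30 mm high, a bystander. Origin: centre of its underside.
- dial_a_pointer (a point): tip of the pointer on top of the far left black dial, 11 mm from that dial's axis, 56 mm above the bench; to be left alone.
- dial_b_pointer (a point): tip of the pointer on top of the second from left black dial, 11 mm from that dial's axis, 56 mm above the bench; to be left alone.
- dial_d_pointer (a point): tip of the pointer on top of the far right black dial, 11 mm from that dial's axis, 56 mm above the bench; to be left alone.
Things that resemble listed ones, but are neither listed nor needed, are in the scene too. There is more than one size of the flange; the one meant has the size given above.

How it is judged (in metres and radians):
On the way, in this order (a step that is already met when the one before it is completed fails the run):
1. the red dial is turned off (back to its stop) (value of joint drive below 0.1 rad), for 0.2 s.
2. the steel flange lies flat on the shoulder of the post (horizontal distance between flange and shoulder below 0.005 m and z of flange in the frame of shoulder between -0.004 and 0.004 m and angle between flange's own z axis and vertical below 0.06 rad), for 0.3 s.
3. the brown coarse wheel lies on the post, on the flange (horizontal distance between coarse_wheel and shoulder below 0.005 m and z of coarse_wheel in the frame of shoulder between 0.006 and 0.014 m and angle between coarse_wheel's own z axis and vertical below 0.06 rad), for 0.3 s.
4. the green medium wheel lies on the post, above those (horizontal distance between medium_wheel and shoulder below 0.005 m and z of medium_wheel in the frame of shoulder between 0.006 and 0.024 m and angle between medium_wheel's own z axis and vertical below 0.06 rad), for 0.3 s.
5. the white fine wheel lies on the post, above those (horizontal distance between fine_wheel and shoulder below 0.005 m and z of fine_wheel in the frame of shoulder between 0.006 and 0.034 m and angle between fine_wheel's own z axis and vertical below 0.06 rad), for 0.3 s.
6. the brass clamp ring lies on the post, on top of the wheels (horizontal distance between clamp_ring and shoulder below 0.005 m and z of clamp_ring in the frame of shoulder between 0.016 and 0.044 m and angle between clamp_ring's own z axis and vertical below 0.06 rad), for 0.3 s.
7. the black cap is over the post, down on the clamp ring (horizontal distance between cap and shoulder below 0.005 m and z of cap in the frame of shoulder between 0.026 and 0.054 m and angle between cap's own z axis and vertical below 0.06 rad), for 0.3 s.
8. the red dial points at its green mark (value of joint drive between 0.9 and 1.2 rad), for 0.2 s.
At the end, for the whole second after the job is handed in: Flange, the wheels present (coarse, medium, fine from below), clamp ring and cap are stacked on the post in that order, each lying flat on the next (within 3 mm in height and 5 mm of the axis, tilted less than 0.06 rad), at rest; the red dial is within 0.15 rad of its green mark (all of step 2 and all of step 3 and all of step 4 and all of step 5 and all of step 6 and all of step 7 and all of step 8 and z of coarse_wheel in the frame of flange between 0.007 and 0.013 m and z of medium_wheel in the frame of flange between 0.007 and 0.024 m and z of fine_wheel in the frame of flange between 0.007 and 0.034 m and z of clamp_ring in the frame of flange between 0.007 and 0.044 m and z of cap in the frame of flange between 0.007 and 0.054 m and z of medium_wheel in the frame of coarse_wheel between 0.007 and 0.013 m and z of fine_wheel in the frame of coarse_wheel between 0.007 and 0.024 m and z of clamp_ring in the frame of coarse_wheel between 0.007 and 0.034 m and z of cap in the frame of coarse_wheel above 0.007 m and z of fine_wheel in the frame of medium_wheel between 0.007 and 0.013 m and z of clamp_ring in the frame of medium_wheel between 0.007 and 0.024 m and z of cap in the frame of medium_wheel above 0.007 m and z of clamp_ring in the frame of fine_wheel between 0.007 and 0.013 m and z of cap in the frame of fine_wheel above 0.007 m and z of cap in the frame of clamp_ring between 0.007 and 0.013 m and linear speed of each of flange, coarse_wheel, medium_wheel, fine_wheel, clamp_ring, cap below 0.02 m/s); the robot touches nothing.
It fails at once if the far left black dial is turned (its pointer shifts more than 3.5 mm) (distance of dial_a_pointer from where it was at the start of the episode above 0.0035 m).
It fails at once if the second from left black dial is turned (its pointer shifts more than 3.5 mm) (distance of dial_b_pointer from where it was at the start of the episode above 0.0035 m).
It fails at once if the far right black dial is turned (its pointer shifts more than 3.5 mm) (distance of dial_d_pointer from where it was at the start of the episode above 0.0035 m).
It fails at once if the lump of whiting is pushed more than 3 cm (distance of whiting from where it was at the start of the episode above 0.03 m).
It fails at once if the paste cup is pushed more than 3 cm (distance of paste_cup from where it was at the start of the episode above 0.03 m).
Of coarse_wheel, medium_wheel, fine_wheel only 1 to 3 are there at a start; the rules pass over those that are not, and their reading is None.
At some moment in a run one of flange, coarse_wheel, medium_wheel, fine_wheel, clamp_ring may be knocked a few centimetres aside while the robot is not near it.
Once in a run the grip may slacken for a moment while it holds something.
It also fails if it takes over 210 s, if anything falls off the work surface, if the arm or the gripper's body presses on something with over 40 N, if the wrist force passes 120 N, or if a joint passes its speed limit or range.

## Robot

A 6-joint arm with a two-finger parallel gripper is mounted at the origin on a cart in front of the work surface, level with it; the furniture and walls round the work are solid. World frame = base frame: x ahead of the robot, y to its left, z up, the work surface at z = 0. Lengths are in m, angles in degrees, forces in N, time in s.
With the tool pointing down it reaches from about 0.325 to 0.775 m from the base axis. Payload 5.5 kg.
Tool frame: the origin (TCP) lies at the centre of the arm's flange, where the gripper is bolted on; the fingertips stand 182 mm ahead of it and the grasp point (between the pads) lies 163 mm ahead of it; z points along the fingers, y is the line along which they close (so a half turn about z gives the same grasp; the last joint's range is limited). The gripper opens to 88 mm and grips with 3 to 60 N. Pads are 20 mm wide; open, the fingers measure 115 mm over their backs; the gripper's body (75 mm by 178 mm) begins 61 mm behind the grasp point.
Start: joints at [-72.691, 5.22, 70.514, -0, 104.267, -3.249], TCP at [0.211, -0.562, 0.405] pointing down, gripper open.
Joint ranges: [-164.24, 164.24], [-49.07, 125.15], [9.68, 141.18], [-86.29, 266.29], [3.28, 154.24], [-151.56, 151.56]. Speed limits (degrees/s): [147.25, 147.25, 172.46, 180, 180, 180].

## Interface

Orientations are given as [roll, pitch, yaw] about the fixed x, y, z axes, in that order (R = Rz(yaw) Ry(pitch) Rx(roll)).
In Python, from station import r gives the robot as it stands. The module is installed in compiled form; this text tells all that it offers. Calls block until the motion is done:
- r.reach(position, orientation): joint-space move of the TCP to a pose.
- r.servo_line(position, rotation=None, speed=0.15): straight line of the TCP; rotation=None keeps the orientation; speed is the mean speed in m/s.
- r.move_joints(angles): joint-space move.
- r.let_go() and r.grab(squeeze=None): open the fingers fully, or close them until they stop; squeeze is the grip in N (None keeps the last).
- r.wait(seconds).
- r.inverse_kinematics(position, orientation): joint angles nearest the present ones, or None.
- r.sense(): the state.
- r.snapshot(name): name is "side" or "top"; returns a dict with "frame" (480x640x3 uint8, red, green, blue), "fx", "fy", "cx", "cy" (pixels), "R" (3x3) and "t" (3): a world point X has camera coordinates R X + t. Camera axes: x right, y down, z forward; pixel columns grow to the right and rows downward; lengths in m; the calibration is good to about 2 mm. A picture is of the moment at which its call begins. There is no depth.
A pose or a line that the arm cannot do raises r.IKError and nothing moves.
- r.hand_in(): hands the job in; it is judged then, once.
The state is a dict: "clock": time; "joints": joint angles; "joint_vel": joint speeds; "joint_torque": joint torques, N m; "tcp_pos": TCP position; "orientation": TCP orientation; "contact_force": force on the tool from outside, world axes, zero at the start; "torque": the same for the moment, N m; "opening": finger opening in m; "gripper_force": force on a finger pad.
Only numpy, scipy, OpenCV 4.12 (cv2) and the standard library are available. Lean on these libraries where they do the work, as an engineer would, in place of code of your own. Each camera call takes 0.05 s, during which the arm holds its last target. There are 200 camera calls.

## Working session

There is one attempt and no reset: what is moved stays moved. The work goes in short steps, each a Python script; the robot and the scene stay as the last script left them, time stands still between calls to the robot, and variables do not carry over. Pictures are saved under pics/ and viewed, at most 14 in all, crops included, and the job is handed in when it is done.

```bash
mkdir -p pics
python3 - <<'E'
from station import r
import cv2,pickle
for n in("top","side"):
    s=r.snapshot(n); cv2.imwrite(f"pics/{n}0.png",s["frame"][:,:,::-1]); pickle.dump(s,open(n+"0.pkl","wb"))
    print(n,s["fx"],s["cx"],s["cy"],-s["R"].T@s["t"],s["R"].round(3).tolist())
print(r.sense())
E
```

```text
top 579.3475716190087 328.1066203199391 236.21386257020362 [ 0.41424097 -0.04923452  1.23071976] [[-0.018, -1.0, 0.001], [-0.994, 0.018, -0.106], [0.106, -0.003, -0.994]]
side 617.4137146131176 302.76080478221684 248.15772466082575 [ 0.15721535 -0.51993854  1.22028965] [[0.775, -0.632, -0.009], [-0.569, -0.692, -0.443], [0.274, 0.349, -0.896]]
{'clock': 0.1, 'joints': array([-7.26919853e+01,  5.25860270e+00,  7.05743662e+01, -4.96119776e-04,
        1.04266873e+02, -3.24698802e+00]), 'joint_vel': array([-0.02120515, -0.07060496, -0.03886497, -0.01836735,  0.07495806,
        0.04547329]), 'joint_torque': array([ 4.30489657e-03, -4.47858131e+01, -4.07569420e+01,  7.02617015e-02,
        2.85172218e-02, -1.23042669e-04]), 'tcp_pos': array([ 0.21069278, -0.56184575,  0.40362773]), 'orientation': array([-1.79900291e+02, -5.17483417e-03,  2.05548763e+01]), 'contact_force': array([-0.12097359, -0.38135417,  0.87440752]), 'torque': array([ 0.00347153, -0.00262051,  0.01896978]), 'gripper_force': 0.0, 'opening': 0.0875372730214334}
```

View pics/top0.png

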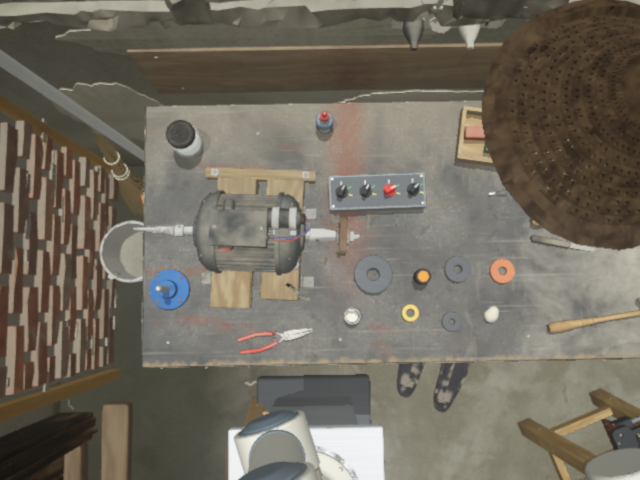

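View pics/side0.png

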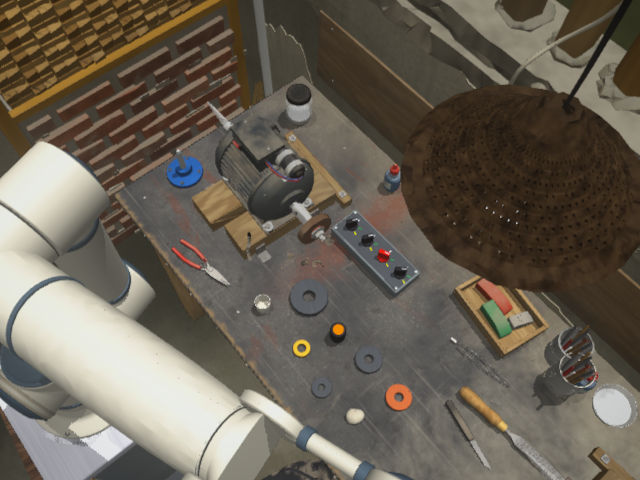

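The top view shows the blue stand at (168,290), dark rings at (373,274), (457,269) and (451,321), and an orange-red ring at (502,270). The brass ring is at (410,313), the cap at (422,276), the lump at (491,314), the cup at (352,316) and the red dial at (390,189). Next I'll zoom in on the parts and the panel.

```bash
cat > h.py <<'E'
import numpy as np,cv2,pickle
from station import r
def ray(s,p):
    d=s["R"].T@np.array([(p[0]-s["cx"])/s["fx"],(p[1]-s["cy"])/s["fy"],1]); return -s["R"].T@s["t"],d
def plane(s,p,z):
    c,d=ray(s,p); return (c+d*(z-c[2])/d[2])[:2]
def proj(s,X):
    c=s["R"]@np.array(X)+s["t"]; return np.array([s["fx"]*c[0]/c[2]+s["cx"],s["fy"]*c[1]/c[2]+s["cy"]])
def rect(s,x0,x1,y0,y1,z,k=2000):
    """orthophoto of plane z, k px/m; col = (y1-y)*k, row=(x1-x)*k"""
    W=[(x1,y1),(x1,y0),(x0,y0),(x0,y1)]
    src=np.float32([proj(s,(a,b,z)) for a,b in W]); w,h=(y1-y0)*k,(x1-x0)*k
    return cv2.warpPerspective(s["frame"],cv2.getPerspectiveTransform(src,np.float32([(0,0),(w,0),(w,h),(0,h)])),(int(w),int(h)),flags=cv2.INTER_CUBIC)
E
python3 - <<'E'
from h import *
for n in("top","side"):
    s=pickle.load(open(n+"0.pkl","rb"))
    a=rect(s,.26,.46,-.44,-.04,.01,1900); b=rect(s,.42,.58,-.22,.04,.03,1900)
    b=cv2.resize(b,(760,int(760*b.shape[0]/b.shape[1])))[:,:]
    cv2.imwrite(f"pics/{n}_parts.png",a[:,:,::-1]);
    cv2.imwrite(f"pics/{n}_panel.png",b[:,:,::-1])
a=[cv2.imread(f"pics/{n}_parts.png")[:380] for n in("top","side")]
cv2.imwrite("pics/parts.png",cv2.resize(np.vstack([cv2.resize(x,(600,300)) for x in a]),(600,600)))
a=[cv2.resize(cv2.imread(f"pics/{n}_panel.png"),(488,300)) for n in("top","side")]
cv2.imwrite("pics/panel.png",np.vstack(a))
for n in("top","side"):
    s=pickle.load(open(n+"0.pkl","rb")); f=s["frame"]; hsv=cv2.cvtColor(f,cv2.COLOR_RGB2HSV)
    for nm,lo,hi,z in(("red",(0,150,110),(6,255,255),.045),("orange",(5,120,120),(19,255,255),.01),("yellow",(20,120,120),(32,255,255),.01),("blue",(98,130,60),(118,255,255),.014)):
        m=cv2.inRange(hsv,lo,hi); k,l,st,ce=cv2.connectedComponentsWithStats(m)
        for i in range(1,k):
            if st[i,4]>40:
                w=plane(s,ce[i],z)
                if .2<w[0]<.65 and -.5<w[1]<.4: print(n,nm,st[i],ce[i].round(1),w.round(4))
E
```

```text
top red [384 185  11  11  77] [388.8 190.4] [ 0.6337 -0.1809]
top orange [490 260  23  23 344] [501.  270.7] [ 0.4643 -0.4163]
top orange [418 271  11  11 103] [423.  275.8] [ 0.4566 -0.2515]
top blue [150 270  39  39 960] [170.  289.2] [0.4381 0.2791]
side red [181 241  23  18  42] [193.1 249.9] [0.3341 0.0819]
side red [172 248  29  21  97] [182.5 257.2] [0.307 0.082]
side orange [333 324  11  11 102] [338. 329.] [ 0.4663 -0.2386]
side orange [386 384  26  26 488] [398.4 396.7] [ 0.4673 -0.4185]
side yellow [293 340  18  17 190] [301.2 347.9] [ 0.3826 -0.222 ]
side blue [167 157  36  30 757] [184.6 172.3] [0.4382 0.2762]
```

View pics/parts.png

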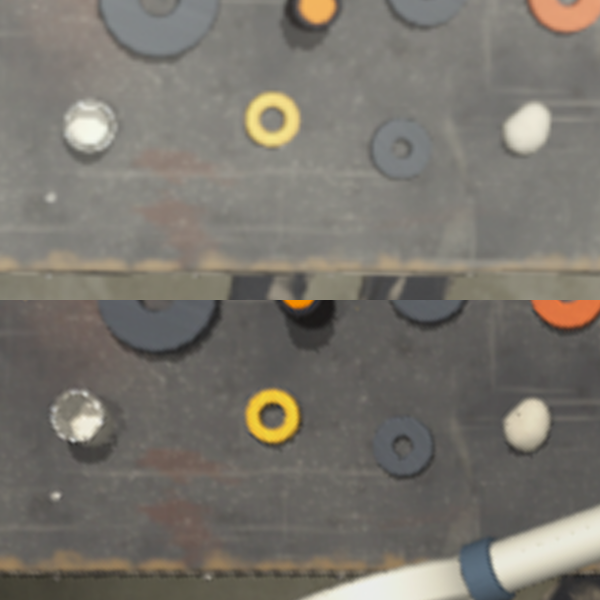

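View pics/panel.png

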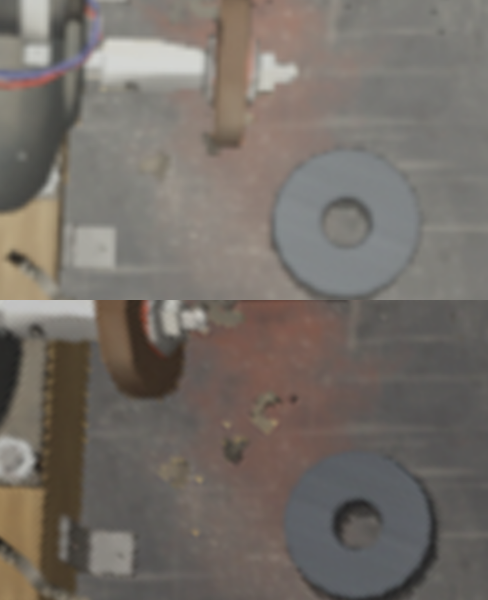

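The parts crops show the brass ring at about (0.38,-0.22) and the small dark decoy near (0.36,-0.31). The panel crop missed the panel, which lies further out at x≈0.63. I'll measure circles in the orthophotos and redo the panel crop.

Run:
```python
from h import *
S={n:pickle.load(open(n+"0.pkl","rb")) for n in("top","side")}
P=[]
for n,s in S.items():
    x0,x1,y0,y1,k=.32,.52,-.46,-.09,3000
    a=cv2.GaussianBlur(rect(s,x0,x1,y0,y1,.01,k),(0,0),4)
    g=cv2.cvtColor(a,cv2.COLOR_RGB2GRAY)
    # hue/dark independent: hough per channel
    for ch,nm in((g,"gray"),(a[:,:,2],"blue")):
        c=cv2.HoughCircles(ch,cv2.HOUGH_GRADIENT_ALT,1.5,90,param1=60,param2=.75,minRadius=40,maxRadius=130)
        if c is not None:
            for u,v,rr,*_ in c.reshape(-1,c.shape[-1]): print(n,nm,"xy",round(x1-v/k,4),round(y1-u/k,4),"diam mm",round(2*rr/k*1e3,1))
    P.append(rect(s,.56,.70,-.28,-.04,.056,2500))
cv2.imwrite("pics/panel2.png",cv2.resize(np.vstack(P),(514,600))[:,:,::-1])
# stand: circles in orthophoto at z .028/.014
for n,s in S.items():
    for z in(.010,):
        a=cv2.GaussianBlur(rect(s,.36,.52,.2,.36,z,3000),(0,0),4); h=cv2.inRange(cv2.cvtColor(a,cv2.COLOR_RGB2HSV),(98,100,40),(118,255,255))
        c=max(cv2.findContours(h,0,1)[0],key=cv2.contourArea); (u,v),rr=cv2.minEnclosingCircle(c); print("stand",n,.52-v/3000,.36-u/3000,2*rr/3)
# cap top orange dot z=.04 : two-ray
from numpy.linalg import lstsq
def tri(pa,pb):
    A=[];b=[]
    for s,p in((S["top"],pa),(S["side"],pb)):
        c,d=ray(s,p); d/=np.linalg.norm(d); M=np.eye(3)-np.outer(d,d); A.append(M); b.append(M@c)
    return lstsq(np.vstack(A),np.hstack(b),rcond=None)[0]
print("cap tri",tri((423,275.8),(338,329)), [plane(S[n],p,.04) for n,p in(("top",(423,275.8)),("side",(338,329)))])
```

```text
top gray xy 0.3805 -0.2215 diam mm 35.1
top blue xy 0.463 -0.415 diam mm 53.4
side gray xy 0.3835 -0.2215 diam mm 34.7
side gray xy 0.4645 -0.2395 diam mm 35.3
side gray xy 0.3755 -0.391 diam mm 29.3
stand top 0.4387498779296875 0.2822078297932943 83.33628845214844
stand side 0.43988211059570315 0.28172293599446613 87.41114298502605
cap tri [ 0.45640936 -0.24631554  0.0447746 ] [array([ 0.45558749, -0.24654093]), array([ 0.45864385, -0.24572248])]
```

View pics/panel2.png

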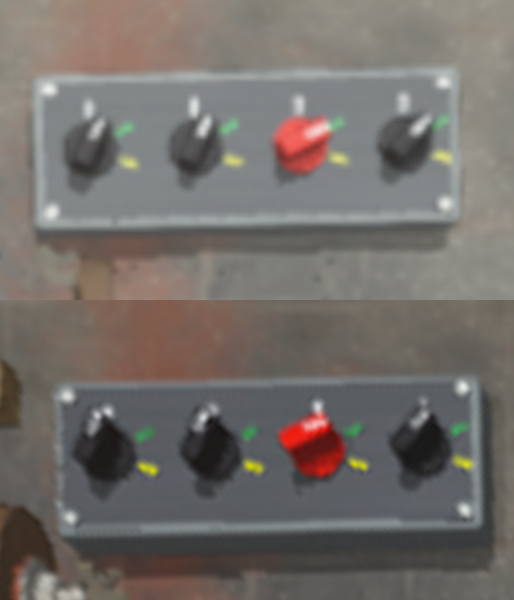

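The panel crop shows the red dial at about (302,145), its pointer already near the green mark at roughly 60° clockwise. The screws put the box centre at about (0.638,-0.157) with a yaw of about 1°, so the dial axis is near (0.637,-0.182). The lamp triangulates to about (0.61,-0.39,0.58), so I'll stay low there. First I'll turn the dial off.

```bash
cat >> h.py <<'E'
def st():
    s=r.sense(); print("t%.1f"%s["clock"],"tcp",s["tcp_pos"].round(4),"yaw %.1f"%s["orientation"][2],"open %.4f"%s["opening"],"gf %.1f"%s["gripper_force"],"F",s["contact_force"].round(1)); return s
def D(yaw): return [180,0,yaw]
TIP=.182
E
python3 - <<'E'
from h import *
S={n:pickle.load(open(n+"0.pkl","rb")) for n in("top","side")}
for n,s in S.items():
    a=rect(s,.40,.52,-.40,-.28,.008,3000); cv2.imwrite(f"pics/fl_{n}.png",a[:,:,::-1])
    g=cv2.GaussianBlur(cv2.cvtColor(a,cv2.COLOR_RGB2GRAY),(0,0),4)
    c=cv2.HoughCircles(g,cv2.HOUGH_GRADIENT,1.5,300,param1=30,param2=10,minRadius=65,maxRadius=105)
    for u,v,q in c[0]: print(n,"flange",.52-v/3000,-.28-u/3000,q/1.5)
A=np.array([.637,-.182])
r.reach([.20,-.40,.32],D(60)); r.reach([.50,-.17,.32],D(120)); r.reach([*A,.32],D(120)); st()
r.servo_line([*A,.225],speed=.1); st()
r.grab(8); st()
for y in (140,160,181,184): r.servo_line([*A,.225],D(y),speed=.05)
st(); r.wait(.3)
r.grab(3); st()
r.servo_line([*A,.30],speed=.05); st()
s=r.snapshot("top"); t=r.snapshot("side")
for n,q in(("top",s),("side",t)): pickle.dump(q,open(n+"1.pkl","wb"))
cv2.imwrite("pics/d1.png",cv2.resize(np.hstack([rect(q,.40,.70,-.46,-.04,.056,900) for q in(s,t)]),(756,270))[:,:,::-1])
r.let_go(); st()
E
```

```text
top flange 0.46925 -0.32425 49.733334
side flange 0.47074997 -0.32525 57.533337
t2.9 tcp [ 0.6365 -0.1831  0.3194] yaw 119.9 open 0.0876 gf 0.0 F [-0.8 -0.3  1. ]
t4.0 tcp [ 0.6373 -0.1821  0.2261] yaw 120.0 open 0.0878 gf 0.0 F [-1.3 -0.3  0.1]
t5.2 tcp [ 0.6372 -0.1816  0.225 ] yaw 120.0 open 0.0098 gf 8.0 F [ 2.6  3.1 -0.8]
t6.9 tcp [ 0.6368 -0.1828  0.2249] yaw -176.3 open 0.0102 gf 8.1 F [-1.2 -4.9 -1.5]
t7.4 tcp [ 0.6368 -0.1828  0.2249] yaw -176.3 open 0.0105 gf 3.0 F [-0.4 -5.8 -0.1]
t9.1 tcp [ 0.637  -0.182   0.2995] yaw -176.0 open 0.0004 gf 0.0 F [-0.1  0.3  0.3]
t10.6 tcp [ 0.637 -0.182  0.3  ] yaw -176.0 open 0.0878 gf 0.0 F [-0.4 -0.3  0.7]
```

Run:
```python
from h import *
r.reach([.50,-.17,.32],D(180)); r.reach([.33,.10,.32],D(150))
for n in("top","side"):
    q=r.snapshot(n); pickle.dump(q,open(n+"1.pkl","wb"))
P=[]
for n in("top","side"):
    q=pickle.load(open(n+"1.pkl","rb")); P.append(rect(q,.33,.70,-.46,-.06,.01,750))
cv2.imwrite("pics/d1.png",cv2.resize(np.hstack(P),(800,370))[:,:,::-1])
```

```text
(no output)
```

View pics/d1.png

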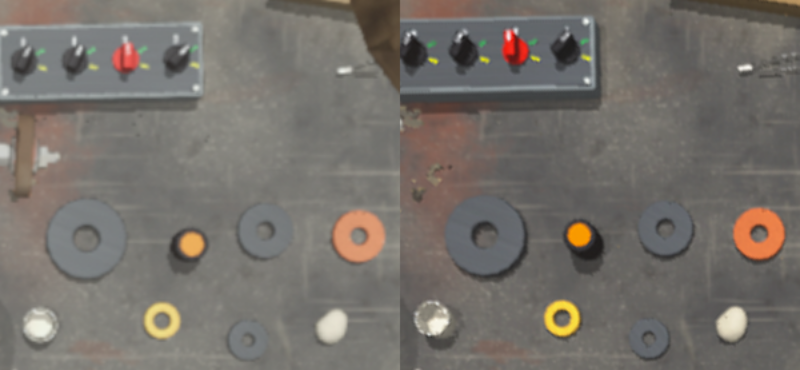

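The dial points at its white mark (off). The flange (about 55 mm) is at (0.470,-0.3245) and the coarse wheel at (0.4655,-0.418); there is no green or white wheel. Next I'll pick and place the flange.

```bash
cat >> h.py <<'E'
STAND=np.array([.4393,.282])
def pol(rad,az,z): a=np.radians(az); return [rad*np.cos(a),rad*np.sin(a),z]
def pick(xy,yaw,tipz,zup=.27,sq=25,zh=.25):
    r.let_go(); r.reach([*xy,zh],D(yaw)); r.servo_line([*xy,tipz+TIP],speed=.12); r.grab(sq)
    r.servo_line([*xy,zup],speed=.15); return st()
def over(zc=.27,zh=.31):
    r.reach(pol(.35,-30,zc),D(150)); r.reach(pol(.35,28,max(zc,.29)),D(208)); r.reach([*STAND,zh],D(150)); r.wait(.2); return st()
def lower(tcpz,z0=.31,xy=None,lim=12):
    xy=STAND if xy is None else xy; f0=r.sense()["contact_force"]
    z=z0
    while z>tcpz+1e-6:
        z=max(tcpz,z-(.02 if z>tcpz+.02 else .006)); r.servo_line([*xy,z],speed=.08)
        f=r.sense()["contact_force"]-f0
        if np.linalg.norm(f)>lim: print("CONTACT z",z,f.round(1)); st(); return False
    print("down",f.round(1)); st(); return True
def back():
    r.let_go(); p=r.sense()["tcp_pos"]; r.servo_line([p[0],p[1],.31],speed=.2)
    r.reach(pol(.35,28,.29),D(208)); r.reach(pol(.35,-30,.27),D(150))
E
python3 - <<'E'
from h import *
r.reach(pol(.35,28,.29),D(208)); r.reach(pol(.35,-30,.27),D(150))
s=pick((.470,-.3245),90,.003)
if .050<s["opening"]<.060:
    s=over()
    if .050<s["opening"]<.060: lower(.028+.003+TIP+.001)
E
```

```text
t17.8 tcp [ 0.4698 -0.3244  0.2688] yaw 90.0 open 0.0547 gf 25.0 F [-0.2 -0.4 -0.8]
t21.3 tcp [0.4391 0.2814 0.3104] yaw 150.0 open 0.0543 gf 25.0 F [-0.3  0.1 -2.2]
down [-0.1 -0.1  1.2]
t23.6 tcp [0.4392 0.282  0.2137] yaw 150.0 open 0.0548 gf 25.0 F [-0.4  0.  -1. ]
```

```bash
cat >> h.py <<'E'
def look(tag):
    for n in("top","side"): pickle.dump(r.snapshot(n),open(f"{n}{tag}.pkl","wb"))
    return {n:pickle.load(open(f"{n}{tag}.pkl","rb")) for n in("top","side")}
def blobs(S,zo=.01):
    for n,s in S.items():
        hsv=cv2.cvtColor(s["frame"],cv2.COLOR_RGB2HSV)
        for nm,lo,hi in(("orange",(4,110,110),(19,255,255)),("yellow",(20,90,110),(32,255,255))):
            k,l,b,ce=cv2.connectedComponentsWithStats(cv2.inRange(hsv,lo,hi))
            for i in range(1,k):
                w=plane(s,(b[i,0]+b[i,2]/2-.5,b[i,1]+b[i,3]/2-.5),zo)
                if b[i,4]>50 and .3<w[0]<.56 and -.5<w[1]<.4: print(n,nm,b[i,2:],w.round(4))
E
python3 - <<'E'
from h import *
back(); S=look(2); st(); blobs(S)
cv2.imwrite("pics/s2.png",cv2.resize(np.hstack([rect(q,.37,.51,.21,.35,.038,2500) for q in S.values()]),(700,350))[:,:,::-1])
E
```

```text
t27.4 tcp [ 0.3036 -0.1743  0.2701] yaw 150.1 open 0.0878 gf 0.0 F [0.5 0.4 0.2]
top orange [ 24  24 401] [ 0.4648 -0.4173]
top orange [ 11  12 107] [ 0.4573 -0.2515]
top yellow [ 17  18 188] [ 0.3806 -0.2216]
side orange [ 21  21 114] [0.439  0.1921]
side orange [ 40  21 326] [0.454  0.1524]
side orange [13 12 73] [ 0.3457 -0.1329]
side orange [ 11  11 105] [ 0.4663 -0.2388]
side orange [ 26  27 502] [ 0.467  -0.4191]
side yellow [ 18  17 194] [ 0.3829 -0.2225]
```

View pics/s2.png

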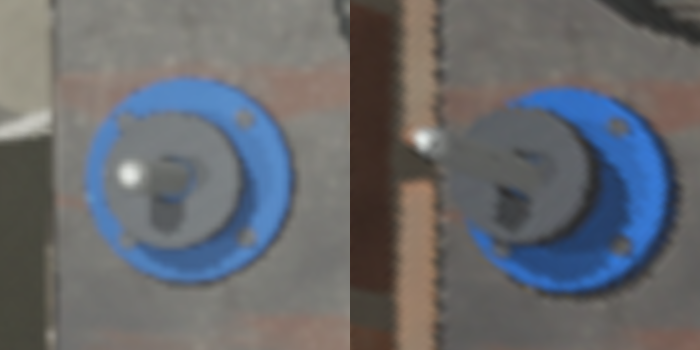

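The flange sits on the shoulder, centred at about (0.439,0.281). Coarse wheel next.

Run:
```python
from h import *
s=pick((.466,-.418),90,.003)
if .046<s["opening"]<.056:
    s=over()
    if .046<s["opening"]<.056 and lower(.038+.003+TIP+.001):
        back(); S=look(3); st(); blobs(S,.01)
        cv2.imwrite("pics/s3.png",cv2.resize(np.hstack([rect(q,.37,.51,.21,.35,.048,2500) for q in S.values()]),(700,350))[:,:,::-1])
```

```text
t30.8 tcp [ 0.4658 -0.4178  0.2689] yaw 90.0 open 0.0505 gf 25.0 F [ 0.2  0.9 -1.2]
t34.5 tcp [0.4391 0.2815 0.3104] yaw 150.0 open 0.0502 gf 25.0 F [-0.2 -0.3 -0.8]
down [0.6 0.7 0.8]
t36.3 tcp [0.4392 0.2819 0.2237] yaw 150.0 open 0.0507 gf 25.0 F [0.4 0.4 0. ]
t40.1 tcp [ 0.3036 -0.1743  0.2701] yaw 150.1 open 0.0878 gf 0.0 F [ 0.3 -0.   0.2]
top orange [ 11  12 107] [ 0.4573 -0.2515]
top orange [ 25  25 374] [0.4388 0.2907]
top yellow [ 17  18 186] [ 0.3806 -0.2216]
side orange [ 23  20 278] [0.4515 0.3078]
side orange [ 17  17 112] [0.4324 0.1907]
side orange [ 40  21 331] [0.454  0.1524]
side orange [14 13 51] [0.3402 0.0956]
side orange [13 12 73] [ 0.3457 -0.1329]
side orange [ 11  11 105] [ 0.4663 -0.2388]
side yellow [ 18  17 196] [ 0.3829 -0.2225]
```

View pics/s3.png

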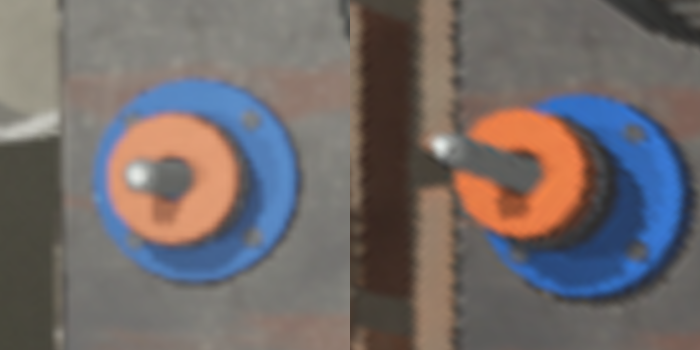

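The coarse wheel lies flat on the flange. Clamp ring next.

Run:
```python
from h import *
s=pick((.3822,-.222),180,.003)
if .032<s["opening"]<.038:
    s=over()
    if .032<s["opening"]<.038 and lower(.048+.003+TIP+.001):
        back(); S=look(4); st(); blobs(S,.058)
        cv2.imwrite("pics/s4.png",cv2.resize(np.hstack([rect(q,.37,.51,.21,.35,.058,2500) for q in S.values()]),(700,350))[:,:,::-1])
```

```text
t43.1 tcp [ 0.382  -0.2219  0.2691] yaw -180.0 open 0.0348 gf 25.0 F [-0.3  0.   0.2]
t46.2 tcp [0.4391 0.2815 0.3104] yaw 150.0 open 0.0347 gf 25.0 F [-0.7 -0.   0.5]
down [ 0.2 -0.2 -1.1]
t48.1 tcp [0.4392 0.282  0.2337] yaw 150.0 open 0.0348 gf 25.0 F [-0.5 -0.2 -0.6]
t52.1 tcp [ 0.3036 -0.1743  0.2701] yaw 150.1 open 0.0876 gf 0.0 F [ 0.1 -1.1  0.2]
top orange [ 11  12 107] [ 0.4556 -0.2436]
top orange [ 25  24 243] [0.4409 0.2794]
top yellow [ 17  17 152] [0.4379 0.2814]
side orange [ 23  20 178] [0.4414 0.2772]
side orange [ 18  20 114] [0.4245 0.1649]
side orange [ 40  22 337] [0.4415 0.1248]
side orange [13 12 73] [ 0.3382 -0.1482]
side orange [ 11  11 105] [ 0.454  -0.2499]
side yellow [ 15  13 104] [0.4386 0.2813]
```

View pics/s4.png

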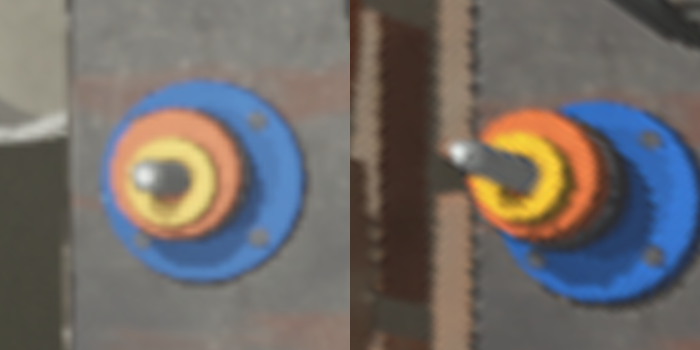

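The clamp ring lies on the wheel, centred. Cap next.

Run:
```python
from h import *
s=pick((.457,-.246),90,.010,zup=.28)
if .028<s["opening"]<.034:
    s=over(.28)
    if .028<s["opening"]<.034 and lower(.058+.010+TIP+.001):
        back(); S=look(5); st(); blobs(S,.098)
        cv2.imwrite("pics/s5.png",cv2.resize(np.hstack([rect(q,.37,.51,.21,.35,.098,2500) for q in S.values()]),(700,350))[:,:,::-1])
```

```text
t55.6 tcp [ 0.4568 -0.2459  0.279 ] yaw 90.0 open 0.0314 gf 25.0 F [-0.3  0.  -0.8]
t59.1 tcp [0.4391 0.2815 0.3105] yaw 150.0 open 0.0313 gf 25.0 F [-0.6  0.7 -0.1]
down [ 0.7 -0.9 -1.1]
t61.0 tcp [0.4393 0.282  0.251 ] yaw 150.0 open 0.0310 gf 25.0 F [ 0.1 -0.1 -1.2]
t64.8 tcp [ 0.3036 -0.1743  0.2701] yaw 150.1 open 0.0880 gf 0.0 F [ 0.4 -0.4  0.2]
top orange [ 21  25 207] [0.4389 0.2643]
top orange [ 12  12 119] [0.4383 0.2828]
side orange [11  9 80] [0.4418 0.2844]
side orange [ 23  19 153] [0.4309 0.2487]
side orange [ 18  19 111] [0.4146 0.1404]
side orange [ 40  22 335] [0.4317 0.1026]
side orange [14 13 52] [0.3269 0.0509]
side orange [13 12 72] [ 0.332 -0.161]
```

View pics/s5.png

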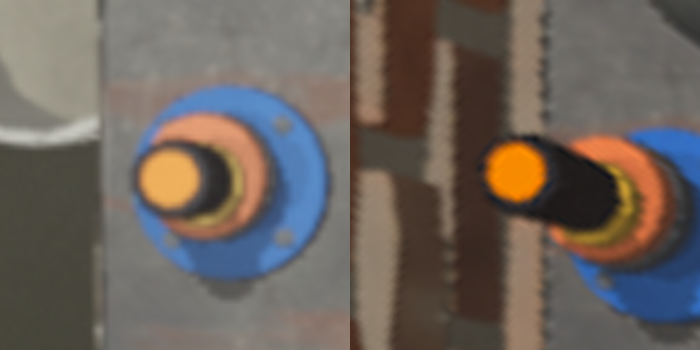

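The cap is down on the clamp ring, its dot at about (0.44,0.283). Now I'll turn the dial to green, gripping the bar by its ends.

Run:
```python
from h import *
A=np.array([.637,-.182])
r.reach([.50,-.17,.32],D(91)); r.reach([*A,.32],D(91)); r.servo_line([*A,.225],speed=.1); r.grab(8); st()
for y in (75,58,41,30.5): r.servo_line([*A,.225],D(y),speed=.05)
st(); r.wait(.3); r.grab(3); r.servo_line([*A,.30],speed=.05); st()
r.let_go(); r.reach([.50,-.17,.32],D(90)); r.reach(pol(.35,-30,.3),D(150))
S=look(6); st(); blobs(S,.098)
a=[cv2.resize(rect(q,.58,.69,-.27,-.05,.056,2500),(550,275)) for q in S.values()]
cv2.imwrite("pics/d6.png",np.vstack(a)[:,:,::-1])
```

```text
t68.7 tcp [ 0.6377 -0.1819  0.2251] yaw 91.0 open 0.0237 gf 8.0 F [ 5.5 -0.5 -2.3]
t70.3 tcp [ 0.6383 -0.1823  0.2252] yaw 30.5 open 0.0240 gf 8.0 F [ 9.3 -1.4 -3.9]
t72.5 tcp [ 0.6369 -0.182   0.2995] yaw 30.5 open 0.0005 gf 0.0 F [-0.6  0.1 -0.1]
t76.2 tcp [ 0.3036 -0.1751  0.3002] yaw 150.0 open 0.0876 gf 0.0 F [-0.6 -0.3 -0.1]
top orange [ 21  25 207] [0.4389 0.2643]
top orange [ 12  12 119] [0.4383 0.2828]
side orange [11  9 80] [0.4418 0.2844]
side orange [ 23  19 152] [0.4309 0.2487]
side orange [16 17 99] [0.4116 0.1397]
side orange [23  8 70] [0.4507 0.1091]
side orange [19 17 71] [0.3234 0.0654]
side orange [14 13 78] [ 0.3377 -0.1488]
```

View pics/d6.png

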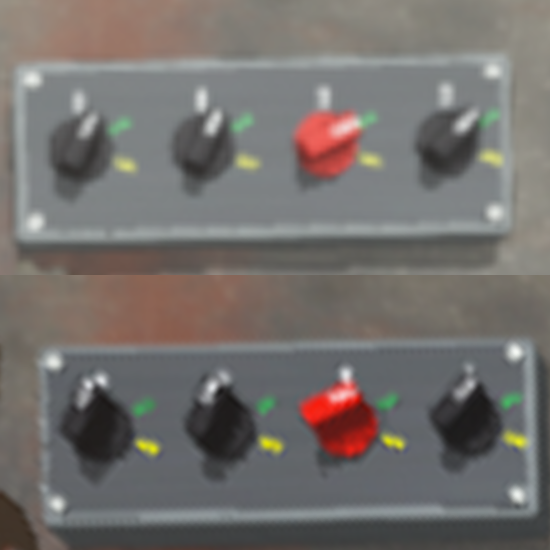

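The red pointer is in line with the green mark, the black dials match the first pictures, and the stack has not moved.

```bash
python3 -c "
from station import r
print(r.hand_in())"
```

```text
the job is handed in; nothing more can be done
None
```

The job is handed in after about 76 s on the robot clock: the red dial was turned off, then the flange, coarse wheel (the only one on the bench), clamp ring and cap were stacked and the red dial set to its green mark; the last pictures showed all of it in place, but `hand_in()` returned no verdict.

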